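# Load a medallion on the inspection slide and push it home under the camera hood

## Task

Lay the small bronze medallion that lies on the bare table beside the inspection station flat on the round grey pad of the blue slide, between its raised arcs. Then push the slide along its rail fully home under the white camera hood, without forcing it: it jams if pushed away from its centre line, so push at the orange boss. Leave the other things on the table where they are.

Things in the scene. Friction and masses are not known exactly. Their poses are not given: they have to be found in the camera images.
- station: Inspection station, fixed to the table: aluminium base plate 290 x 170 x 8 mm, a steel rail (24 mm wide, top 16 mm above the table) along its middle, a white camera hood over the far part. Origin: on its underside under the rail, 155 mm from its near end. +x is the push direction along the rail into the hood (to the robot's left and away), +y left of it, z up. Stop buffers inside at x = +116 mm.
- hood_lip (a point): Middle of the lower edge of the hood's front face, at the station's x = +14, y = 0, z = 62 mm. The opening below is 150 mm wide; the head above is solid, 172 mm wide, 116 mm deep, from 62 to 131 mm height, a camera on it up to 157 mm. With the slide home the boss is 4 mm inside this face, so the tool must lean back about 40 degrees, fingers pointing forward and down.
- home_mark (a point): Fixed point of the station, at its x = +71, y = 0, z = 31 mm: where slide_cup lies when the slide is fully home against the stop buffers. The buffers are soft rubber and the stop is felt as a sharp rise in force; pushing the slide with over 30 N counts as forcing it, jammed or at the stop.
- slide: Blue slide, loose, about 0.45 kg: tray 90 mm long (x, along the rail), 124 mm wide, on two runners, guided only by two 30 mm shoes astride the rail with 1.5 mm play. Runs with 2 to 6 N if pushed within 10 mm of its centre line, skews and jams beyond 15 to 25 mm. Starts 120 to 155 mm short of home, stays where left. Origin: centre of its underside, 8 mm above the table; axes as the station's.
- slide_boss (a point): Rearmost point of the upright orange round boss (18 mm diameter, 20 to 56 mm above the table), the place to push: on the slide's centre line, 53 mm behind its origin, 38 mm above the table. The boss stands out 8 mm from the middle of the push plate at the slide's rear edge (6 mm thick, 124 mm wide, its top 48 mm above the table).
- slide_cup (a point): Centre of the top face of the slide's round grey felt pad (40 mm diameter, 3 mm high, top 31 mm above the table), above the slide's origin. Raised arcs before and behind it (inner radius 33.5 mm, tops 36 mm above the table) form the nest; on the slide's +y and -y sides there is none, so fingers closing along the slide's y axis find room.
- medallion_center (a point): Centre (half-way up) of the small bronze medallion, loose on the bare table to the robot's right of the station, lying flat: a disc of 55 mm diameter, 10 mm thick, 0.1 to 0.2 kg. Grip it across its diameter.
- glue_bottle: White glue bottle with red nozzle, 45 mm diameter, 131 mm high, standing, loose bystander. Origin at the centre of its base.
- wax_jar: White open putty jar, 52 mm diameter, 58 mm high, standing, loose bystander. Origin at the centre of its base.
- marker: Black marker lying flat to the robot's left of the station, 124 mm long (its y axis), 18 mm wide, 20 mm high, loose bystander. Origin at the centre of its underside.
Things that resemble listed ones, but are neither listed nor needed, are in the scene too. Leave any red look-alike of the part that bears medallion_center alone.

How it is judged:
By the outcome, as a careful person would: the job done as asked, in the order asked, and still so for the second after the job is handed in, with the robot touching nothing.
It also fails if it takes over 58 s, if anything falls off the work surface, if the arm or the gripper's body presses on something with over 40 N, if the wrist force passes 120 N, or if a joint passes its speed limit or range.

## Robot

A 6-joint arm with a two-finger parallel gripper is mounted at the origin on a cart in front of the work surface, level with it; the furniture and walls round the work are solid. World frame = base frame: x ahead of the robot, y to its left, z up, the work surface at z = 0. Lengths are in m, angles in rad, forces in N, time in s.
With the tool pointing down it reaches from about 0.325 to 0.875 m from the base axis. Payload 4.4 kg.
Tool frame: the origin (TCP) lies on the centre line of the jaws, within the pads' length; the fingertips stand 8 mm ahead of it and the grasp point (between the pads) lies 11 mm behind it; z points along the fingers, y is the line along which they close (so a half turn about z gives the same grasp; the last joint's range is limited). The gripper opens to 85 mm and grips with 20 to 120 N. Pads are 22 mm wide; open, the fingers measure 114 mm over their backs; the gripper's body (76 mm by 85 mm) begins 54 mm behind the grasp point. The pads swing forward as they close: fully open they stand 13 mm farther back than shut.
Start: joints at [-1.446, 0.207, 1.542, -0, 1.393, -0.15], TCP at [0.156, -0.553, 0.239] pointing down, gripper open.
Joint ranges: [-2.73, 2.73], [-0.86, 2.22], [0.23, 2.46], [-1.11, 4.25], [0.08, 2.63], [-2.82, 2.82]. Speed limits (rad/s): [2.79, 2.79, 3.14, 3.14, 3.14, 3.14].

## Interface

Orientations are given as [roll, pitch, yaw] about the fixed x, y, z axes, in that order (R = Rz(yaw) Ry(pitch) Rx(roll)).
In Python, from bench import arm gives the robot as it stands. The module is installed in compiled form; this text tells all that it offers.
- The arm moves only by the tool arm_command, never from a script. Its argument "targets" is a list of rows, each a list of 5 numbers: the finger opening in mm, from 0 to 85.4, then the shift along the tool's x, y, z in units of 30 mm (1.0 is 30 mm), then the turn about the tool's z in units of 6 degrees (1.0 is 6 degrees). A call has exactly 10 rows; each row shifts and turns the commanded pose from where the row before left it, along the tool's axes as they then stand; what a row does not reach is not made up. A row lasts 1/12 s, in which the tool goes at most 41.7 mm and 7.16 degrees, less where a joint would pass 70% of its speed; a pose out of reach is approached as far as the arm can. A call is refused whole if a number of a shift passes 1 or a number of a turn 1, either way. A call with a gripper value outside its range is refused whole. The fingers move at their own pace and stop on an object; the grip force is fixed at half the most. Time passes only in rows, so rows that do not move let the fingers close, or fill a call up. It gives the time, the measured TCP pose, the force, the opening and the grip force at its end, in the units of the state.
- arm.sense(): the state, without advancing time (a new reading comes with each control period).
- arm.snapshot(name): name is "side" or "top" or "wrist"; returns a dict with "img" (384x512x3 uint8, red, green, blue), "range_z" (384x512 float32, m along the optical axis (not along the pixel's ray), 0 where there is no reading), "camera_matrix" (3x3 intrinsics, pixels), "world_to_cam" (4x4, takes a point from world to camera coordinates). Camera axes: x right, y down, z forward; pixel columns grow to the right and rows downward; lengths in m; the calibration is good to about 2 mm. A picture is of the moment at which its call begins.
- arm.close_job(): hands the job in; it is judged then, once.
The state is a dict: "clock": time; "joints": joint angles; "qvel": joint speeds; "joint_torque": joint torques, N m; "tcp_pos": TCP position; "eef_rot": TCP orientation; "contact_force": force on the tool from outside, world axes, zero at the start; "moment": the same for the moment, N m; "finger_gap": finger opening in m; "finger_force": force on a finger pad.
Only numpy, scipy, OpenCV 4.12 (cv2) and the standard library are available. Lean on these libraries where they do the work, as an engineer would, in place of code of your own. Each camera call takes 0.05 s, during which the arm holds its last target. There are 200 camera calls.

## Working session

There is one attempt and no reset: what is moved stays moved. The work goes in short steps, Python scripts to look and compute and a tool call to move; the robot and the scene stay as the last step left them, time stands still between calls to the robot, and variables do not carry over. Pictures are saved under pics/ and viewed, at most 10 in all, crops included, and the job is handed in when it is done.

Besides the shell and the picture viewer there is one more tool, called after "Request:" as name(argument=value, ...), one argument or row to a line, values as JSON. arm_command: Moves the arm, as the interface text tells. Its arguments: {"type":"object","properties":{"targets":{"type":"array","items":{"type":"array","items":{"type":"number"}}}},"required":["targets"]}

```bash
mkdir -p pics; python3 - <<'E'
from bench import arm
import cv2,numpy as np
s=arm.sense();print(s['clock'],s['tcp_pos'],s['eef_rot'],s['finger_gap'])
for n in('top','side'):
    d=arm.snapshot(n);cv2.imwrite(f'pics/{n}0.png',d['img'][:,:,::-1]);np.savez(f'{n}0.npz',**d)
    print(n,d['camera_matrix'].tolist(),np.linalg.inv(d['world_to_cam']).round(3).tolist())
E
```

```text
0.0 [ 0.15591928 -0.55267184  0.2380702 ] [-3.13923636e+00 -3.40175308e-04  2.74792308e-01] 0.08485698098034317
top [[371.82488515945164, 0.0, 252.1159695553975], [0.0, 371.82488515945164, 187.78915741536377], [0.0, 0.0, 1.0]] [[-0.007, -0.99, 0.139, 0.425], [-1.0, 0.01, 0.02, 0.038], [-0.021, -0.139, -0.99, 1.099], [0.0, 0.0, 0.0, 1.0]]
side [[446.6383457510987, 0.0, 259.2442148638123], [0.0, 446.6383457510987, 191.9852955632921], [0.0, 0.0, 1.0]] [[-0.278, 0.847, -0.454, 1.027], [0.96, 0.248, -0.127, 0.166], [0.005, -0.471, -0.882, 0.976], [0.0, 0.0, 0.0, 1.0]]
```

View pics/top0.png

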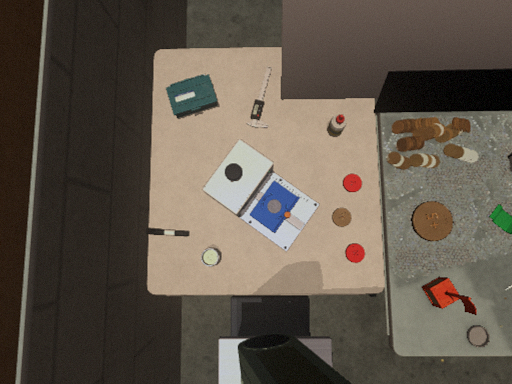

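View pics/side0.png

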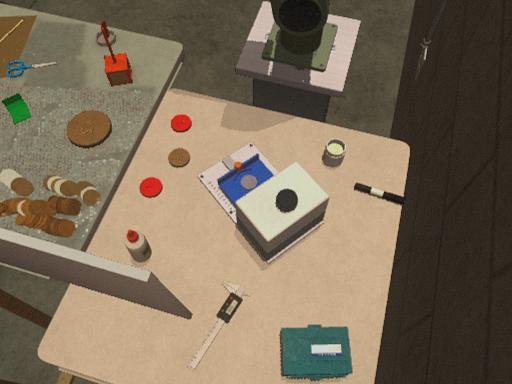

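The top view shows what could be taken for the medallion:
- The bronze disc at (342,217), alone on the bare table.
- Red look-alikes at (352,183) and (355,253).
- A big brown disc at (432,221) and a grey cup at (478,336), both on the other bench.

I choose the bronze disc at (342,217), which is (179,157) in the side view. The slide is at (275,206), its boss at (288,215) and the hood at (238,175).

```bash
cat > h.py <<'E'
import numpy as np,cv2
def ray(d,u,v,z):
    K=d['camera_matrix'];T=np.linalg.inv(d['world_to_cam'])
    r=T[:3,:3]@np.linalg.solve(K,[u,v,1.]);o=T[:3,3]
    return o+r*(z-o[2])/r[2]
def blobs(d,lo,hi,z,amin=20,roi=None):
    hsv=cv2.cvtColor(np.ascontiguousarray(d['img']),cv2.COLOR_RGB2HSV)
    m=cv2.inRange(hsv,np.array(lo),np.array(hi))
    if roi: k=np.zeros_like(m);k[roi[1]:roi[3],roi[0]:roi[2]]=255;m&=k
    out=[]
    for c in cv2.findContours(m,cv2.RETR_EXTERNAL,cv2.CHAIN_APPROX_NONE)[0]:
        if cv2.contourArea(c)<amin: continue
        M=cv2.moments(c);u,v=M['m10']/M['m00'],M['m01']/M['m00']
        out.append((round(u,1),round(v,1),cv2.contourArea(c),ray(d,u,v,z).round(4),c))
    return out
E
python3 - <<'E'
from h import *
t=np.load('top0.npz');s=np.load('side0.npz')
for n,d,roi,rb in(('top',t,(325,200,360,235),(235,165,325,255)),('side',s,(165,145,195,170),(195,140,290,225))):
    hsv=cv2.cvtColor(d['img'],cv2.COLOR_RGB2HSV)
    u,v=((342,217) if n=='top' else (179,157)); print(n,'disc hsv',hsv[v,u],'table',hsv[v,u+18])
    for b in blobs(d,(0,90,40),(25,255,175),.01,20,roi): 
        print('bronze',b[:4],[x for x in cv2.minEnclosingCircle(b[4])])
        p=np.array([ray(d,*q[0],.01) for q in b[4]]);print('size',np.ptp(p,0))
    for b in blobs(d,(5,150,150),(18,255,255),.056,5,rb): print('orange',b[:4])
    for b in blobs(d,(105,120,40),(125,255,255),.028,50,rb):
        r=cv2.minAreaRect(b[4]);print('blue',b[:4],[ray(d,*q,.025).round(3)[:2].tolist() for q in cv2.boxPoints(r)])
a=cv2.resize(t['img'][160:270,220:370],None,fx=4,fy=4,interpolation=cv2.INTER_CUBIC)
cv2.imwrite('pics/crop0.png',a[:,:,::-1])
E
```

```text
top disc hsv [ 13 148 140] table [ 15  63 182]
bronze (341.2, 216.8, 251.5, array([ 0.4906, -0.199 ,  0.01  ])) [(341.1612854003906, 216.9193572998047), 9.360294342041016]
size [0.05242126 0.0526341  0.        ]
orange (286.9, 214.1, 14.5, array([ 0.4968, -0.038 ,  0.056 ]))
blue (273.6, 206.2, 1190.5, array([ 0.5218, -0.0022,  0.028 ])) [[0.499, 0.068], [0.599, -0.004], [0.546, -0.076], [0.447, -0.003]]
side disc hsv [ 14 128 138] table [ 16  78 199]
bronze (178.6, 157.2, 306.0, array([ 0.491 , -0.1989,  0.01  ])) [(178.5625, 157.21875), 10.92263412475586]
size [5.67447385e-02 5.68684053e-02 2.22044605e-16]
orange (237.2, 164.3, 23.0, array([ 0.4957, -0.0386,  0.056 ]))
blue (244.6, 179.6, 771.5, array([ 0.5163, -0.0143,  0.028 ])) [[0.545, -0.072], [0.437, -0.002], [0.482, 0.047], [0.586, -0.022]]
```

View pics/crop0.png

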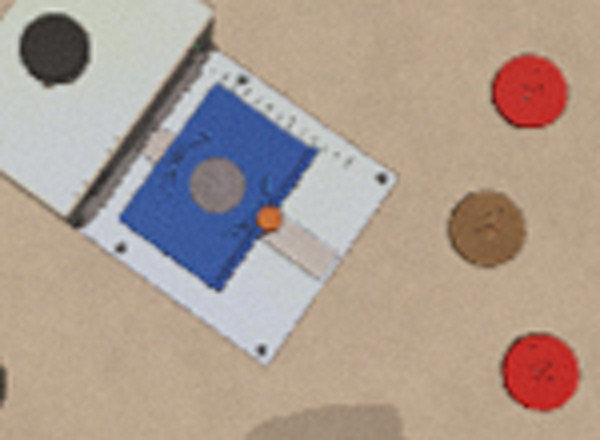

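The crop shows the bronze disc at crop (487,228), flat and brown between the two red ones. Both views agree on (0.491,-0.199) with a diameter of about 55 mm, so it is the right one. The boss is at crop (269,218) and the pad at (217,185). I set out for a point above the medallion.

Request:
arm_command(
  targets=[
    [85,1,-0.6,0,0],
    [85,1,-0.6,0,0],
    [85,1,-0.6,0,0],
    [85,1,-0.6,0,0],
    [85,1,-0.6,0,0],
    [85,1,-0.6,0,0],
    [85,1,-0.6,0,0],
    [85,1,-0.6,0,0],
    [85,1,-0.6,0,0],
    [85,1,-0.6,0,0],
  ],
)

```text
clock: 0.93
tcp_pos: [0.3966, -0.2971, 0.2389]
eef_rot: [-3.141, 0.0, 0.275]
contact_force: [-0.1, -0.4, 0.5]
finger_gap: 0.0847
finger_force: 0.0
```

Request:
arm_command(
  targets=[
    [85,1,-0.6,0,0],
    [85,1,-0.6,0,0],
    [85,1,-0.6,0,0],
    [85,0.9,-0.5,0,0],
    [85,0,0,0.8,0],
    [85,0,0,0.8,0],
    [85,0,0,0,0],
    [85,0,0,0,0],
    [85,0,0,0,0],
    [85,0,0,0,0],
  ],
)

```text
clock: 1.77
tcp_pos: [0.4905, -0.2016, 0.193]
eef_rot: [3.14, -0.002, 0.274]
contact_force: [-0.1, -0.7, -0.3]
finger_gap: 0.085
finger_force: 0.0
```

```bash
python3 - <<'E'
from bench import arm
from h import *
t=np.load('top0.npz')
# pad centre, red lookalikes, base plate edges
for b in blobs(t,(105,120,40),(125,255,255),.028,500): pass
hsv=cv2.cvtColor(t['img'],cv2.COLOR_RGB2HSV)
print('pad',ray(t,220+217/4-.4,160+185/4-.4,.031).round(4))
d=arm.snapshot('wrist');cv2.imwrite('pics/w1.png',d['img'][:,:,::-1]);np.savez('w1.npz',**d)
s=arm.sense();print(s['tcp_pos'],s['eef_rot'])
for b in blobs(d,(0,90,40),(25,255,175),.01,500):
    p=np.array([ray(d,*q[0],.01) for q in b[4]]);print('bronze',b[:4],np.ptp(p,0).round(3))
E
```

```text
pad [ 0.5225 -0.0027  0.031 ]
[ 0.49058919 -0.2016228   0.19304637] [ 3.13928723e+00 -2.18263848e-03  2.73954980e-01]
bronze (249.6, 258.6, 852.0, array([ 0.3947, -0.2255,  0.01  ])) [0.052 0.052 0.   ]
bronze (472.5, 248.5, 6947.0, array([ 0.4726, -0.4568,  0.01  ])) [0.117 0.115 0.   ]
bronze (251.8, 171.4, 2097.5, array([ 0.4899, -0.2012,  0.01  ])) [0.055 0.054 0.   ]
bronze (495.3, 72.8, 903.0, array([ 0.643 , -0.3954,  0.01  ])) [0.041 0.049 0.   ]
bronze (475.5, 39.4, 1668.0, array([ 0.664 , -0.3645,  0.01  ])) [0.039 0.047 0.   ]
```

View pics/w1.png

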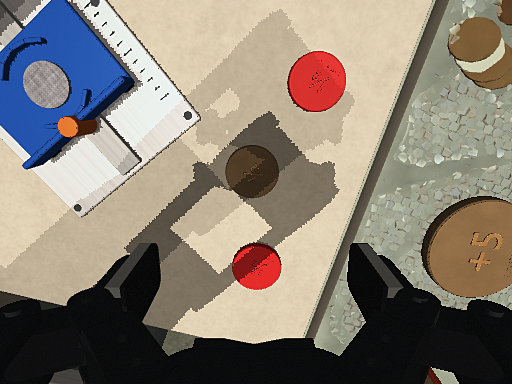

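The wrist view shows the bronze disc at (252,171) under the jaws, with the red ones at (317,81) and (257,267) clear of the finger paths. It measures (0.490,-0.201), and the TCP is already within 1 mm of that. Next: go down and grip.

Request:
arm_command(
  targets=[
    [85,0,0,1,0],
    [85,0,0,1,0],
    [85,0,0,1,0],
    [85,0,0,1,0],
    [85,0,0,1,0],
    [85,0,0,0.7,0],
    [85,0,0,0.3,0],
    [85,0,0,0.2,0],
    [85,0,0,0,0],
    [40,0,0,0,0],
  ],
)

```text
clock: 2.65
tcp_pos: [0.4911, -0.2015, 0.0067]
eef_rot: [3.14, -0.002, 0.275]
contact_force: [0.2, -0.7, 0.1]
finger_gap: 0.075
finger_force: 0.0
```

Request:
arm_command(
  targets=[
    [40,0,0,0,0],
    [40,0,0,0,0],
    [40,0,0,0,0],
    [40,0,0,0,0],
    [40,0,0,0,0],
    [40,0,0,0,0],
    [40,0,0,0,0],
    [40,0,0,0,0],
    [40,0,0,0,0],
    [40,0,0,0,0],
  ],
)

```text
clock: 3.48
tcp_pos: [0.4915, -0.2016, 0.0078]
eef_rot: [3.139, -0.003, 0.275]
contact_force: [-1.5, -0.6, 6.9]
finger_gap: 0.0519
finger_force: 61.3
```

Request:
arm_command(
  targets=[
    [40,0,0,-0.5,0],
    [40,0,0,-1,0],
    [40,0,0,-1,0],
    [40,0,0,-1,-0.9],
    [40,0,0,-1,-0.9],
    [40,0,0,-1,-0.9],
    [40,0,0,0,-0.9],
    [40,0,0,0,-0.9],
    [40,0,0,0,-0.9],
    [40,0,0,0,-0.9],
  ],
)

```text
clock: 4.32
tcp_pos: [0.49, -0.2007, 0.1716]
eef_rot: [3.139, -0.0, 0.939]
contact_force: [0.3, -0.6, -1.4]
finger_gap: 0.0518
finger_force: 63.0
```

```bash
python3 - <<'E'
from bench import arm
from h import *
d=arm.snapshot('wrist');cv2.imwrite('pics/w2.png',d['img'][:,:,::-1]);np.savez('w2.npz',**d)
s=arm.sense();print(s['tcp_pos'],s['eef_rot'],s['finger_gap'],s['contact_force'],s['joints'])
E
```

```text
[ 0.48998002 -0.20065379  0.17141158] [ 3.13978689e+00 -1.30429732e-04  9.42121222e-01] 0.05209162427943302 [-0.27610984 -0.35434318  0.15534018] [-5.52207721e-01  1.76468850e-01  1.72502461e+00 -8.35700759e-06
  1.23828874e+00  7.64702231e-02]
```

View pics/w2.png

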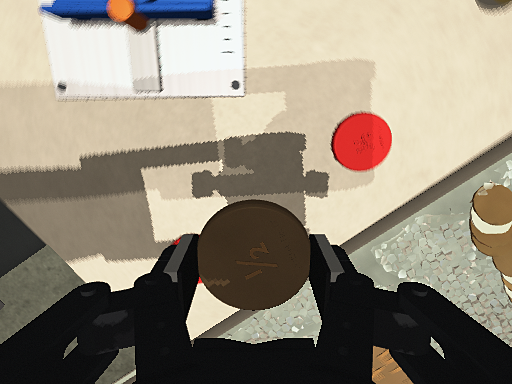

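The medallion is held level between the pads at (253,255). The near edge of the base plate runs from (57,100) to (244,96), the rail is at about (147,60), and the boss is at (122,8). I'll measure the station's yaw and the pad position.

```bash
python3 - <<'E'
from h import *
d=np.load('w2.npz')
a,b=ray(d,57,100,.008),ray(d,244.5,96,.008);e=b-a;print('edge len',np.linalg.norm(e),'yaw',np.degrees(np.arctan2(e[0],-e[1])),'mid',(a+b)/2)
d=np.load('w1.npz')
hsv=cv2.cvtColor(d['img'],cv2.COLOR_RGB2HSV);m=cv2.inRange(hsv,(0,0,60),(179,90,255));
m2=np.zeros_like(m);m2[55:112,18:74]=m[55:112,18:74]
c=max(cv2.findContours(m2,0,1)[0],key=cv2.contourArea);E=cv2.fitEllipse(c);print('pad w1',E,ray(d,*E[0],.031))
print('plate w1',[ray(d,*p,.008).round(4) for p in((200,119),(80,217))])
print('boss top w1',ray(d,67,127,.056))
for n in('top','side'):
    d=np.load(n+'0.npz');hsv=cv2.cvtColor(d['img'],cv2.COLOR_RGB2HSV);r=(264,197,286,217) if n=='top' else (239,173,259,192)
    m=cv2.inRange(hsv,(0,0,60),(179,90,255));m2=np.zeros_like(m);m2[r[1]:r[3],r[0]:r[2]]=m[r[1]:r[3],r[0]:r[2]]
    c=max(cv2.findContours(m2,0,1)[0],key=cv2.contourArea);E=cv2.fitEllipse(c);print('pad',n,E,ray(d,*E[0],.031))
E
```

```text
edge len 0.16854965858402127 yaw 55.0910699444313 mid [ 0.45744741 -0.08961158  0.008     ]
pad w1 ((45.696075439453125, 83.98859405517578), (41.76908874511719, 49.93791580200195), 140.05145263671875) [ 0.52075543 -0.00369582  0.031     ]
plate w1 [array([ 0.5261, -0.1383,  0.008 ]), array([ 0.3919, -0.0385,  0.008 ])]
boss top w1 [ 0.49413399 -0.03937091  0.056     ]
pad top ((273.8931579589844, 205.73028564453125), (13.104787826538086, 13.477148056030273), 116.43805694580078) [ 0.52284288 -0.00280471  0.031     ]
pad side ((249.47901916503906, 182.85145568847656), (14.399956703186035, 19.431251525878906), 131.66372680664062) [5.23192205e-01 1.82682027e-04 3.10000000e-02]
```

```bash
python3 - <<'E'
import numpy as np
from scipy.spatial.transform import Rotation as R
for n,p,e in(('w1',[.49059,-.20162,.19305],[3.1393,-.0022,.274]),('w2',[.48998,-.20065,.17141],[3.1398,0,.9421])):
    T=np.linalg.inv(np.load(n+'.npz')['world_to_cam']);r=R.from_euler('xyz',e).as_matrix()
    print('cam in tool',r.T@(T[:3,3]-p),'axis',r.T@T[:3,2])
E
```

```text
cam in tool [ 0.06947497  0.00065723 -0.13524403] axis [-2.76750325e-01  6.28375884e-05  9.60941858e-01]
cam in tool [ 0.06914552  0.00044805 -0.13559135] axis [-2.76061610e-01 -5.22057424e-04  9.61139800e-01]
```

Request:
arm_command(
  targets=[
    [40,0.5,-0.25,0,0],
    [40,0.9,-0.45,0,0],
    [40,0.9,-0.45,0,0],
    [40,0.9,-0.45,0,0],
    [40,0.9,-0.45,0,0],
    [40,0.9,-0.45,0,0],
    [40,0.6,-0.32,0,0],
    [40,0.35,-0.2,0,0],
    [40,0,0,0,0],
    [40,0,0,0,0],
  ],
)

```text
clock: 5.2
tcp_pos: [0.523, -0.0033, 0.1706]
eef_rot: [3.141, 0.001, 0.935]
contact_force: [-0.5, -0.0, -1.7]
finger_gap: 0.052
finger_force: 63.0
```

```bash
python3 - <<'E'
from bench import arm
from h import *
from scipy.spatial.transform import Rotation as R
s=arm.sense();print(s['tcp_pos'],s['eef_rot'],s['finger_gap'],s['contact_force'],s['joints'])
p=s['tcp_pos'];r=R.from_euler('xyz',s['eef_rot']).as_matrix();print('delta in tool (units)',(r.T@(np.array([.522,-.003,.045])-p)/.03).round(2))
d=arm.snapshot('wrist');cv2.imwrite('pics/w3.png',d['img'][:,:,::-1]);np.savez('w3.npz',**d)
for n in('top','side'):
    d=arm.snapshot(n);np.savez(n+'3.npz',**d)
    for b in blobs(d,(0,90,30),(25,255,175),p[2]+.002,30,(235,150,330,260) if n=='top' else (190,100,290,225)): print(n,b[:4])
E
```

```text
[ 0.52301324 -0.00333881  0.17057324] [3.14069938e+00 5.53419543e-04 9.35132412e-01] 0.052012615817508205 [-0.46242533 -0.02194351 -1.66433995] [-1.71415696e-01  1.65045973e-01  1.74034612e+00 -9.47526966e-04
  1.23564976e+00  4.64559374e-01]
delta in tool (units) [-0.01 -0.04  4.19]
side (237.8, 165.8, 46.0, array([ 0.5662, -0.0105,  0.1726]))
side (248.8, 150.7, 314.5, array([0.5233, 0.0008, 0.1726]))
```

View pics/w3.png

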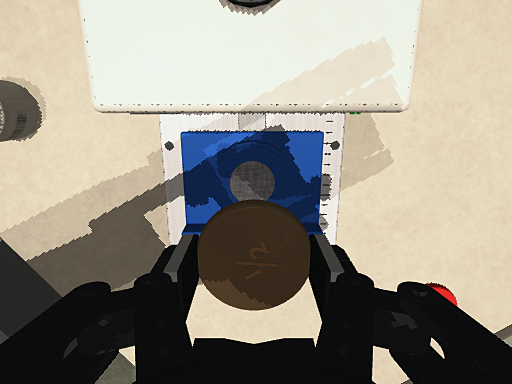

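The wrist view shows the pad at (252,182) in line with the held medallion at (253,255), and the hood edge ahead at row 107. Next: lower and release.

Request:
arm_command(
  targets=[
    [40,0,0,0.8,0],
    [40,0,0,1,0],
    [40,0,0,1,0],
    [40,0,0,0.8,0],
    [40,0,0,0.4,0],
    [40,0,0,0.2,0],
    [40,0,0,0,0],
    [40,0,0,0.1,0],
    [40,0,0,0,0],
    [40,0,0,0,0],
  ],
)

```text
clock: 6.18
tcp_pos: [0.5243, -0.0035, 0.0427]
eef_rot: [3.139, -0.001, 0.934]
contact_force: [0.4, 1.0, -1.2]
finger_gap: 0.0517
finger_force: 63.0
```

Request:
arm_command(
  targets=[
    [40,-0.04,-0.05,0.05,0],
    [40,0,0,0.05,0],
    [40,0,0,0,0],
    [40,0,0,0.03,0],
    [40,0,0,0,0],
    [52,0,0,0,0],
    [56,0,0,0,0],
    [62,0,0,0,0],
    [85,0,0,0,0],
    [85,0,0,0,0],
  ],
)

```text
clock: 7.02
tcp_pos: [0.521, -0.0033, 0.0372]
eef_rot: [-3.141, 0.0, 0.935]
contact_force: [-0.1, 0.3, -0.1]
finger_gap: 0.0832
finger_force: 0.0
```

Request:
arm_command(
  targets=[
    [85,0,0,0,0],
    [85,0,0,-0.3,0],
    [85,0,0,-0.6,0],
    [85,0,0,-1,0],
    [85,0,0,-1,0],
    [85,0,0,-1,0],
    [85,0,0,-1,0],
    [85,0,0,-1,0],
    [85,0,0,0,0],
    [85,0,0,0,0],
  ],
)

```text
clock: 7.85
tcp_pos: [0.5228, -0.0036, 0.2176]
eef_rot: [3.136, -0.003, 0.935]
contact_force: [-0.2, -0.6, 0.6]
finger_gap: 0.0852
finger_force: 0.0
```

```bash
python3 - <<'E'
from bench import arm
from h import *
s=arm.sense();print(s['tcp_pos'],s['eef_rot'],s['joints'])
d=arm.snapshot('wrist');cv2.imwrite('pics/w4.png',d['img'][:,:,::-1]);np.savez('w4.npz',**d)
for b in blobs(d,(0,90,30),(25,255,175),.041,500):
    p=np.array([ray(d,*q[0],.041) for q in b[4]]);print(b[:4],np.ptp(p,0).round(3), 'range z', np.median(d['range_z'][int(b[1])-3:int(b[1])+3,int(b[0])-3:int(b[0])+3]))
E
```

```text
[ 0.52282772 -0.0035582   0.21764849] [ 3.13586831e+00 -2.89193217e-03  9.34608304e-01] [-1.72446141e-01  1.10970980e-01  1.69788203e+00  2.67762245e-05
  1.32632633e+00  4.63743761e-01]
(250.7, 174.0, 2158.0, array([ 0.5204, -0.0041,  0.041 ])) [0.054 0.054 0.   ] range z 0.31922206
```

View pics/w4.png

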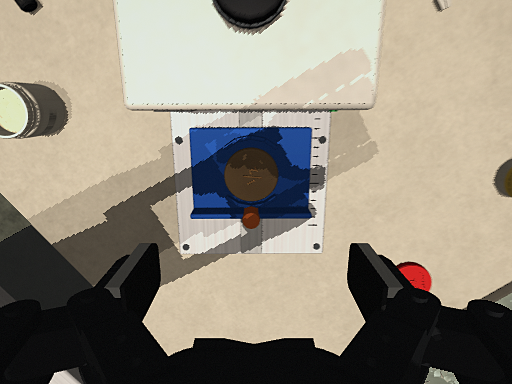

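The medallion lies flat on the pad at (250,174), which is (0.520,-0.004), within about 2 mm of the pad centre. It is clear of the arcs and the boss is at (251,218).

Rows give no tilt command, so I'll see what the arm does at its reach limit. First I need a free-space map and a rough kinematic model.

```bash
python3 - <<'E'
from h import *
P=[]
for n in('top0','side0'):
    d=np.load(n+'.npz');z=d['range_z'];v,u=np.nonzero(z>0);K=d['camera_matrix'];T=np.linalg.inv(d['world_to_cam'])
    c=np.linalg.inv(K)@np.array([u,v,np.ones_like(u)])*z[v,u];P.append((T[:3,:3]@c).T+T[:3,3])
P=np.vstack(P)
xs=np.arange(-.1,1.15,.1);ys=np.arange(.9,-.75,-.1);print('max height cm; cols y',ys.round(1))
for x in xs[::-1]:
    print(round(x,1),[ (lambda q:int(round(100*q.max())) if len(q) else None)(P[(abs(P[:,0]-x)<.05)&(abs(P[:,1]-y)<.05),2]) for y in ys])
q=np.array([[.207,1.542],[.17647,1.72502],[.16505,1.74035],[.11097,1.69788]]);p=np.array([[.15592,-.55267,.23807],[.48998,-.20065,.17141],[.52301,-.00334,.17057],[.52283,-.00356,.21765]])
r=np.sqrt((p[:,:2]**2).sum(1)-.086**2);A=[];b=[]
for (a,c),R,z in zip(q,r,p[:,2]):
    A+=[[np.sin(a),np.sin(a+c),1,0],[np.cos(a),np.cos(a+c),0,1]];b+=[R,z]
print(np.linalg.lstsq(np.array(A),np.array(b),rcond=None))
E
```

```text
max height cm; cols y [ 0.9  0.8  0.7  0.6  0.5  0.4  0.3  0.2  0.1  0.  -0.1 -0.2 -0.3 -0.4
 -0.5 -0.6 -0.7]
1.1 [None, None, None, None, None, 21, None, None, None, None, None, None, None, -74, -27, -73, -73]
1.0 [None, None, None, None, None, 35, 1, 1, 1, 1, 1, 1, 1, -73, -58, -73, -73]
0.9 [None, None, None, None, None, 50, 5, 5, 1, 44, 44, 44, 42, 41, 41, 27, -73]
0.8 [None, None, None, None, None, 62, 5, 5, 2, 2, 1, 13, 21, 21, 21, 21, 12]
0.7 [None, None, None, None, None, 61, 1, 1, 14, 14, 1, 13, 2, 5, 6, 4, 7]
0.6 [None, None, None, None, None, 60, 1, 14, 16, 14, 3, 1, 2, 3, 3, 2, 6]
0.5 [None, None, None, None, None, 59, 2, 14, 14, 6, 5, 2, 1, 3, 3, 3, 4]
0.4 [None, None, None, None, None, 58, 2, 6, 1, 5, 1, 2, 2, 3, 3, 1, 4]
0.3 [None, None, None, None, None, 56, 1, 1, 1, 1, 1, 1, 1, 7, 18, 1, 1]
0.2 [None, None, None, None, None, 55, -73, 0, 46, 54, 55, 0, 1, 6, 17, 2, 1]
0.1 [None, None, None, None, None, 36, -73, 1, 32, 9, 2, 1, 1, 1, 2, 2, 1]
0.0 [None, None, None, None, None, 28, -73, 1, 9, 8, 6, 1, -73, -73, -73, -74, None]
-0.1 [None, None, None, None, None, 21, -73, 1, 2, None, 1, 1, -73, -73, -73, -73, -73]
(array([ 0.4569496 ,  0.49529051, -0.0207578 , -0.11904088]), array([0.00015094]), np.int32(4), array([2.90086137, 2.75207663, 0.09311897, 0.04905526]))
```

Request:
arm_command(
  targets=[
    [0,-0.12,-0.6,-0.9,0],
    [0,-0.12,-0.88,-0.9,0],
    [0,-0.12,-0.88,-0.9,0],
    [0,-0.12,-0.88,-0.9,0],
    [0,-0.12,-0.88,-0.9,0],
    [0,-0.12,-0.88,-0.9,0],
    [0,-0.12,-0.88,-0.9,0],
    [0,-0.12,-0.88,-0.9,0],
    [0,-0.12,-0.88,-0.9,0],
    [0,-0.12,-0.88,-0.9,0],
  ],
)

```text
clock: 8.73
tcp_pos: [0.2923, 0.1199, 0.4838]
eef_rot: [-3.139, 0.002, 0.934]
contact_force: [0.4, 0.3, 1.5]
finger_gap: 0.0
finger_force: 0.0
```

Request:
arm_command(
  targets=[
    [0,-0.12,-0.88,-0.9,0],
    [0,-0.12,-0.88,-0.9,0],
    [0,-0.12,-0.88,-0.9,0],
    [0,-0.12,-0.88,-0.9,0],
    [0,-0.12,-0.88,-0.9,0],
    [0,-0.12,-0.88,-0.9,0],
    [0,0,0,0,0],
    [0,0,0,0,0],
    [0,0,0,0,0],
    [0,0,0,0,0],
  ],
)

```text
clock: 9.57
tcp_pos: [0.1548, 0.1963, 0.6442]
eef_rot: [-3.14, 0.005, 0.933]
contact_force: [0.6, 0.8, -1.1]
finger_gap: 0.0002
finger_force: 0.0
```

```bash
cat > s.py <<'E'
from bench import arm
import numpy as np
from scipy.spatial.transform import Rotation as R
s=arm.sense();r=R.from_euler('xyz',s['eef_rot']).as_matrix()
def rep():
    z=r[:,2];print(round(s['clock'],2),'p',np.round(s['tcp_pos'],4),'q',np.round(s['joints'],3),'F',np.round(s['contact_force'],1))
    print('tilt',np.degrees(np.arccos(-z[2])).round(1),'az',np.degrees(np.arctan2(z[1],z[0])).round(1),'y axis',r[:,1].round(3))
if __name__=='__main__':rep()
E
python3 s.py
```

```text
9.57 p [0.1548 0.1963 0.6442] q [ 0.551 -0.455  1.301 -0.     2.301  1.189] F [ 0.6  0.8 -1.1]
tilt 0.3 az -146.3 y axis [ 0.803 -0.596 -0.002]
```

Request:
arm_command(
  targets=[
    [0,0,0,-0.8,0],
    [0,0,0,-0.8,0],
    [0,0,0,-0.8,0],
    [0,0,0,-0.8,0],
    [0,0,0,-0.8,0],
    [0,0,0,-0.8,0],
    [0,0,0,-0.8,0],
    [0,0,0,-0.8,0],
    [0,0,0,-0.8,0],
    [0,0,0,-0.8,0],
  ],
)

```text
clock: 10.4
tcp_pos: [0.1621, 0.2049, 0.8289]
eef_rot: [3.12, -0.046, 0.931]
contact_force: [-0.5, 0.2, 0.1]
finger_gap: 0.0001
finger_force: 0.0
```

```bash
python3 s.py
```

```text
10.4 p [0.1621 0.2049 0.8289] q [ 0.57  -0.167  0.629 -0.008  2.628  1.203] F [-0.5  0.2  0.1]
tilt 2.9 az 28.3 y axis [ 0.802 -0.597  0.022]
```

The arm does tilt outward once j5 reaches its limit. I'll go on, inward and up.

Request:
arm_command(
  targets=[
    [0,-0.6,0,-0.6,0],
    [0,-0.6,0,-0.6,0],
    [0,-0.6,0,-0.6,0],
    [0,-0.6,0,-0.6,0],
    [0,-0.6,0,-0.6,0],
    [0,-0.6,0,-0.6,0],
    [0,-0.6,0,-0.6,0],
    [0,-0.6,0,-0.6,0],
    [0,0,0,0,0],
    [0,0,0,0,0],
  ],
)

```text
clock: 11.23
tcp_pos: [0.0858, 0.1251, 0.8374]
eef_rot: [3.042, -0.145, 0.938]
contact_force: [-0.8, -0.6, 0.1]
finger_gap: 0.0001
finger_force: 0.0
```

```bash
python3 s.py
```

```text
11.23 p [0.0858 0.1251 0.8374] q [ 0.39  -0.409  0.746 -0.021  2.629  1.011] F [-0.8 -0.6  0.1]
tilt 10.1 az 19.1 y axis [ 0.794 -0.6    0.099]
```

Request:
arm_command(
  targets=[
    [0,-0.35,-0.78,0,0],
    [0,-0.35,-0.78,0,0],
    [0,-0.35,-0.78,0,0],
    [0,-0.35,-0.78,0,0],
    [0,0,0,0,0],
    [0,-0.6,0,-0.4,0],
    [0,-0.6,0,-0.4,0],
    [0,-0.6,0,-0.4,0],
    [0,0,0,0,0],
    [0,0,0,0,0],
  ],
)

```text
clock: 12.07
tcp_pos: [-0.0061, 0.1094, 0.8242]
eef_rot: [3.04, -0.175, 0.944]
contact_force: [0.2, 0.2, -1.1]
finger_gap: 0.0001
finger_force: 0.0
```

```bash
python3 s.py
```

```text
12.07 p [-0.0061  0.1094  0.8242] q [ 1.247 -0.46   0.816 -0.306  2.628  1.603] F [ 0.2  0.2 -1.1]
tilt 11.6 az 23.9 y axis [ 0.796 -0.598  0.099]
```

Request:
arm_command(
  targets=[
    [0,-0.6,0,-0.4,0],
    [0,-0.6,0,-0.4,0],
    [0,-0.6,0,-0.4,0],
    [0,-0.6,0,-0.4,0],
    [0,-0.6,0,-0.4,0],
    [0,-0.6,0,-0.4,0],
    [0,-0.6,0,-0.4,0],
    [0,-0.6,0,-0.4,0],
    [0,0,0,0,0],
    [0,0,0,0,0],
  ],
)

```text
clock: 12.9
tcp_pos: [-0.0346, 0.046, 0.8034]
eef_rot: [3.096, -0.238, 0.946]
contact_force: [-0.5, 0.2, -1.3]
finger_gap: -0.0001
finger_force: 0.0
```

```bash
python3 s.py
```

```text
12.9 p [-0.0346  0.046   0.8034] q [ 1.861 -0.562  0.921 -0.453  2.629  2.078] F [-0.5  0.2 -1.3]
tilt 13.9 az 43.2 y axis [ 0.804 -0.593  0.045]
```

Request:
arm_command(
  targets=[
    [0,-0.9,-0.2,-0.4,0],
    [0,-0.9,-0.2,-0.4,0],
    [0,-0.9,-0.2,-0.4,0],
    [0,-0.9,-0.2,-0.4,0],
    [0,-0.9,-0.2,-0.4,0],
    [0,-0.9,-0.2,-0.4,0],
    [0,-0.9,-0.2,-0.4,0],
    [0,-0.9,-0.2,-0.4,0],
    [0,-0.9,-0.2,-0.4,0],
    [0,0,0,0,0],
  ],
)

```text
clock: 13.73
tcp_pos: [-0.1308, 0.0507, 0.8004]
eef_rot: [3.139, -0.225, 0.982]
contact_force: [-0.9, 0.8, -1.2]
finger_gap: 0.0003
finger_force: 0.0
```

```bash
python3 s.py
```

```text
13.73 p [-0.1308  0.0507  0.8004] q [ 2.644 -0.387  0.877 -0.469  2.628  2.82 ] F [-0.9  0.8 -1.2]
tilt 12.9 az 55.6 y axis [ 0.832 -0.555  0.003]
```

Request:
arm_command(
  targets=[
    [0,0.68,0.14,0.16,0],
    [0,0.68,0.14,0.16,0],
    [0,0.68,0.14,0.16,0],
    [0,0.68,0.14,0.16,0],
    [0,0.68,0.14,0.16,0],
    [0,0.68,0.14,0.16,0],
    [0,0.68,0.14,0.16,0],
    [0,0.68,0.14,0.16,0],
    [0,0.68,0.14,0.16,0],
    [0,0.68,0.14,0.16,0],
  ],
)

```text
clock: 14.57
tcp_pos: [0.0019, 0.1808, 0.7992]
eef_rot: [3.141, -0.223, 0.98]
contact_force: [0.3, 0.3, -0.4]
finger_gap: 0.0
finger_force: 0.0
```

```bash
python3 s.py
```

```text
14.57 p [0.0019 0.1808 0.7992] q [ 1.127 -0.464  0.911 -0.053  2.474  1.672] F [ 0.3  0.3 -0.4]
tilt 12.8 az 56.0 y axis [ 0.83  -0.557  0.001]
```

Request:
arm_command(
  targets=[
    [0,0.2,0,-0.8,0],
    [0,0.2,0,-0.8,0],
    [0,0.2,0,-0.8,0],
    [0,-0.6,0,-0.6,0],
    [0,-0.6,0,-0.6,0],
    [0,-0.6,0,-0.6,0],
    [0,-0.6,0,-0.6,0],
    [0,-0.6,0,-0.6,0],
    [0,-0.6,0,-0.6,0],
    [0,0,0,0,0],
  ],
)

```text
clock: 15.4
tcp_pos: [-0.064, 0.1072, 0.8707]
eef_rot: [-3.123, -0.299, 1.0]
contact_force: [0.0, -0.3, -0.1]
finger_gap: 0.0001
finger_force: 0.0
```

```bash
python3 s.py
```

```text
15.4 p [-0.064   0.1072  0.8707] q [ 2.007 -0.35   0.627 -0.509  2.63   2.1  ] F [ 0.  -0.3 -0.1]
tilt 17.1 az 61.0 y axis [ 0.844 -0.535 -0.018]
```

Request:
arm_command(
  targets=[
    [0,0.77,0.3,0.23,0],
    [0,0.77,0.3,0.23,0],
    [0,0.77,0.3,0.23,0],
    [0,0.77,0.3,0.23,0],
    [0,0.77,0.3,0.23,0],
    [0,0.77,0.3,0.23,0],
    [0,0.25,0,-0.85,0],
    [0,0.25,0,-0.85,0],
    [0,0.25,0,-0.85,0],
    [0,0.25,0,-0.85,0],
  ],
)

```text
clock: 16.23
tcp_pos: [-0.0104, 0.1781, 0.9112]
eef_rot: [-3.137, -0.346, 0.973]
contact_force: [0.2, -0.2, -0.4]
finger_gap: -0.0003
finger_force: 0.0
```

```bash
python3 s.py
```

```text
16.23 p [-0.0104  0.1781  0.9112] q [ 1.35  -0.234  0.409 -0.249  2.629  1.71 ] F [ 0.2 -0.2 -0.4]
tilt 19.8 az 56.5 y axis [ 0.827 -0.562 -0.004]
```

Request:
arm_command(
  targets=[
    [0,0.6,0.6,0,0],
    [0,0.6,0.6,0,0],
    [0,0.6,0.6,0,0],
    [0,-0.2,0,-0.95,0],
    [0,-0.2,0,-0.95,0],
    [0,-0.2,0,-0.95,0],
    [0,-0.2,0,-0.95,0],
    [0,-0.6,0,-0.8,0],
    [0,-0.6,0,-0.8,0],
    [0,-0.6,0,-0.8,0],
  ],
)

```text
clock: 17.07
tcp_pos: [-0.032, 0.1357, 0.934]
eef_rot: [3.132, -0.436, 0.979]
contact_force: [-0.1, -0.2, 0.8]
finger_gap: -0.0001
finger_force: 0.0
```

```bash
python3 s.py
```

```text
17.07 p [-0.032   0.1357  0.934 ] q [ 1.984 -0.191  0.318 -0.83   2.629  1.772] F [-0.1 -0.2  0.8]
tilt 25.0 az 54.8 y axis [ 0.828 -0.561  0.009]
```

Request:
arm_command(
  targets=[
    [0,0.7,0.6,0,0],
    [0,0.7,0.6,0,0],
    [0,0.7,0.6,0,0],
    [0,0.7,0.5,-0.2,0],
    [0,-0.2,0,-0.95,0],
    [0,-0.2,0,-0.95,0],
    [0,-0.6,0,-0.8,0],
    [0,-0.6,0,-0.8,0],
    [0,-0.6,0,-0.8,0],
    [0,-0.6,0,-0.8,0],
  ],
)

```text
clock: 17.9
tcp_pos: [-0.0331, 0.1134, 0.9419]
eef_rot: [3.138, -0.472, 0.981]
contact_force: [21.7, -8.7, 1.2]
finger_gap: 0.0004
finger_force: 0.0
```

```bash
python3 s.py
```

```text
17.9 p [-0.0331  0.1134  0.9419] q [ 2.283 -0.175  0.29  -1.109  2.629  1.791] F [21.7 -8.7  1.2]
tilt 27.0 az 55.7 y axis [ 0.83  -0.558  0.003]
```

Request:
arm_command(
  targets=[
    [0,0.7,0.6,0,0],
    [0,0.7,0.6,0,0],
    [0,0.7,0.6,0,0],
    [0,0.7,0.5,-0.2,0],
    [0,-0.2,0,-0.95,0],
    [0,-0.2,0,-0.95,0],
    [0,-0.6,0,-0.8,0],
    [0,-0.6,0,-0.8,0],
    [0,-0.6,0,-0.8,0],
    [0,-0.6,0,-0.8,0],
  ],
)

```text
clock: 18.73
tcp_pos: [-0.0053, 0.0915, 0.9556]
eef_rot: [-3.111, -0.501, 0.979]
contact_force: [0.4, -0.2, -0.2]
finger_gap: -0.0003
finger_force: 0.0
```

```bash
python3 s.py
```

```text
18.73 p [-0.0053  0.0915  0.9556] q [ 2.192 -0.199  0.225 -1.107  2.629  1.675] F [ 0.4 -0.2 -0.2]
tilt 28.7 az 59.7 y axis [ 0.838 -0.545 -0.027]
```

The tilt is now 28.7°, which geometry says is enough (over 25°), and the joints are at their limits, so I stop there. Next: back out and head for the staging point behind the boss.

Request:
arm_command(
  targets=[
    [0,0.4,0,0.6,0],
    [0,0.4,0,0.6,0],
    [0,0.4,0,0.6,0],
    [0,0.4,0,0.6,0],
    [0,0.4,0,0.6,0],
    [0,0.4,0,0.6,0],
    [0,0.4,0,0.6,0],
    [0,0.4,0,0.6,0],
    [0,0.4,0,0.6,0],
    [0,0,0,0,0],
  ],
)

```text
clock: 19.57
tcp_pos: [0.0358, 0.2047, 0.8876]
eef_rot: [3.137, -0.51, 0.98]
contact_force: [1.1, 1.9, -1.2]
finger_gap: 0.0
finger_force: 0.0
```

```bash
python3 s.py; cat > g.py <<'E'
import sys
from s import *
rep();t=np.array(list(map(float,sys.argv[1:4])));print('units',(r.T@(t-s['tcp_pos'])/.03).round(2))
E
python3 g.py .42 -.05 .45
```

```text
19.57 p [0.0358 0.2047 0.8876] q [ 9.690e-01 -4.150e-01  6.810e-01  1.000e-03  2.366e+00  1.562e+00] F [ 1.1  1.9 -1.2]
tilt 29.2 az 55.6 y axis [ 0.829 -0.559  0.004]
19.57 p [0.0358 0.2047 0.8876] q [ 9.690e-01 -4.150e-01  6.810e-01  1.000e-03  2.366e+00  1.562e+00] F [ 1.1  1.9 -1.2]
tilt 29.2 az 55.6 y axis [ 0.829 -0.559  0.004]
units [-7.05 15.3  12.84]
```

```bash
python3 g.py .25 .13 .7; python3 -c "
from s import *
print((r.T@(np.array([.445,-.1,.22])-[.25,.13,.7])/.03).round(2))"
```

```text
19.57 p [0.0358 0.2047 0.8876] q [ 9.690e-01 -4.150e-01  6.810e-01  1.000e-03  2.366e+00  1.562e+00] F [ 1.1  1.9 -1.2]
tilt 29.2 az 55.6 y axis [ 0.829 -0.559  0.004]
units [-1.39  7.29  6.42]
[-10.21   9.61  12.67]
```

Request:
arm_command(
  targets=[
    [0,-0.14,0.73,0.64,0.04],
    [0,-0.14,0.73,0.64,0.04],
    [0,-0.14,0.73,0.64,0.04],
    [0,-0.14,0.73,0.64,0.04],
    [0,-0.14,0.73,0.64,0.04],
    [0,-0.14,0.73,0.64,0.04],
    [0,-0.14,0.73,0.64,0.04],
    [0,-0.14,0.73,0.64,0.04],
    [0,-0.14,0.73,0.64,0.04],
    [0,-0.14,0.73,0.64,0],
  ],
)

```text
clock: 20.4
tcp_pos: [0.1546, 0.1777, 0.7759]
eef_rot: [3.126, -0.478, 0.959]
contact_force: [0.3, 0.3, 0.4]
finger_gap: -0.0002
finger_force: 0.0
```

```bash
python3 g.py .445 -.1 .22
```

```text
20.4 p [0.1546 0.1777 0.7759] q [-0.395 -0.641  1.114  0.723  2.402  0.827] F [0.3 0.3 0.4]
tilt 27.4 az 53.1 y axis [ 0.815 -0.58   0.014]
units [-10.32  13.    15.73]
```

Request:
arm_command(
  targets=[
    [0,-0.3,0.5,0.5,0],
    [0,-0.3,0.5,0.5,0],
    [0,-0.3,0.5,0.5,0],
    [0,-0.3,0.5,0.5,0],
    [0,-0.43,0.54,0.65,0],
    [0,-0.43,0.54,0.65,0],
    [0,-0.43,0.54,0.65,0],
    [0,-0.43,0.54,0.65,0],
    [0,-0.43,0.54,0.65,0],
    [0,-0.43,0.54,0.65,0],
  ],
)

```text
clock: 21.23
tcp_pos: [0.273, 0.0712, 0.5673]
eef_rot: [3.13, -0.477, 0.965]
contact_force: [-0.2, -0.6, -0.1]
finger_gap: 0.0001
finger_force: 0.0
```

```bash
python3 g.py .445 -.1 .22
```

```text
21.23 p [0.273  0.0712 0.5673] q [-0.682 -0.691  1.655  0.569  2.124  0.244] F [-0.2 -0.6 -0.1]
tilt 27.3 az 53.8 y axis [ 0.819 -0.574  0.011]
units [-6.58  7.85  9.72]
```

Request:
arm_command(
  targets=[
    [0,-0.5,0.6,0.75,0],
    [0,-0.5,0.6,0.75,0],
    [0,-0.5,0.6,0.75,0],
    [0,-0.5,0.6,0.75,0],
    [0,-0.5,0.6,0.75,0],
    [0,-0.5,0.6,0.75,0],
    [0,-0.5,0.6,0.75,0],
    [0,-0.5,0.6,0.75,0],
    [0,-0.5,0.6,0.75,0],
    [0,-0.5,0.6,0.75,0],
  ],
)

```text
clock: 22.07
tcp_pos: [0.4058, -0.0583, 0.3001]
eef_rot: [3.13, -0.477, 0.966]
contact_force: [0.4, -0.3, -0.0]
finger_gap: 0.0
finger_force: 0.0
```

```bash
python3 g.py .46 -.088 .12; python3 - <<'E'
from bench import arm
from h import *
d=arm.snapshot('wrist');cv2.imwrite('pics/w5.png',d['img'][:,:,::-1]);np.savez('w5.npz',**d)
for b in blobs(d,(4,150,90),(16,255,255),.056,100): print('orange',b[:4])
E
```

```text
22.07 p [ 0.4058 -0.0583  0.3001] q [-0.73  -0.295  1.967  0.475  1.525 -0.157] F [ 0.4 -0.3 -0. ]
tilt 27.3 az 53.8 y axis [ 0.819 -0.573  0.011]
units [-2.57  1.98  5.45]
orange (302.4, 202.8, 114.5, array([ 0.4952, -0.0422,  0.056 ]))
```

View pics/w5.png

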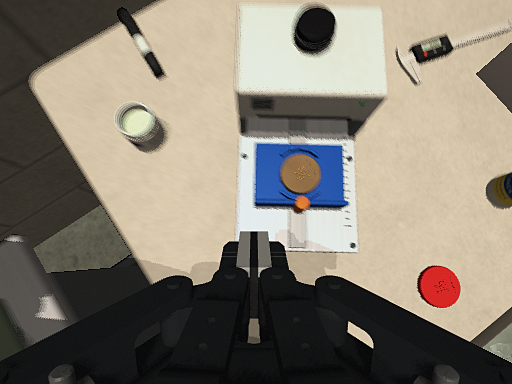

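The wrist view shows the boss at (302,203), the medallion still flat on its pad at (300,173), and the shut fingers at (255,240) behind and above the boss. Next: descend to the staging point behind it.

Request:
arm_command(
  targets=[
    [0,-0.43,0.33,0.9,0],
    [0,-0.43,0.33,0.9,0],
    [0,-0.43,0.33,0.9,0],
    [0,-0.43,0.33,0.9,0],
    [0,-0.43,0.33,0.9,0],
    [0,-0.43,0.33,0.9,0],
    [0,0,0,0,0],
    [0,0,0,0,0],
    [0,0,0,0,0],
    [0,0,0,0,0],
  ],
)

```text
clock: 22.95
tcp_pos: [0.4595, -0.0882, 0.1239]
eef_rot: [3.127, -0.477, 0.967]
contact_force: [-0.2, -0.4, 1.2]
finger_gap: -0.0002
finger_force: 0.0
```

```bash
python3 g.py .468 -.0765 .043; python3 -c "
from s import *
f=np.array([.592,.806,0]);print('fwd dir in tool',(r.T@f).round(3))"
```

```text
22.95 p [ 0.4595 -0.0882  0.1239] q [-0.697  0.084  2.029  0.534  1.121 -0.35 ] F [-0.2 -0.4  1.2]
tilt 27.4 az 53.6 y axis [ 0.819 -0.573  0.013]
units [-0.81 -0.02  2.62]
fwd dir in tool [0.888 0.023 0.46 ]
```

Request:
arm_command(
  targets=[
    [0,-0.2,0,0.65,0],
    [0,-0.2,0,0.65,0],
    [0,-0.2,0,0.65,0],
    [0,-0.2,0,0.5,0],
    [0,0,0,0.15,0],
    [0,0,0,0,0],
    [0,0,0,0,0],
    [0,0,0,0,0],
    [0,0,0,0,0],
    [0,0,0,0,0],
  ],
)

```text
clock: 23.78
tcp_pos: [0.4678, -0.0761, 0.0421]
eef_rot: [3.13, -0.477, 0.966]
contact_force: [-0.2, 1.0, 0.3]
finger_gap: -0.0001
finger_force: 0.0
```

```bash
python3 - <<'E'
from s import *
from h import *
rep();f=np.array([.592,.806,0]);n=np.array([-.806,.592,0]);p=s['tcp_pos']
d=arm.snapshot('wrist');np.savez('w6.npz',**d)
cv2.imwrite('pics/w6.png',d['img'][:,:,::-1])
for b in blobs(d,(4,150,90),(16,255,255),.056,100): print('orange',b[:4])
B=np.array([.4955,-.0386,0]);print('boss centre rel tcp: fwd',f@(B-p),'left',n@(B-p),'fwd tool',(r.T@f).round(3),'left tool',(r.T@n).round(3))
E
```

```text
23.78 p [ 0.4678 -0.0761  0.0421] q [-0.662  0.257  2.056  0.605  0.94  -0.446] F [-0.2  1.   0.3]
tilt 27.4 az 53.9 y axis [ 0.82  -0.573  0.011]
orange (255.7, 152.3, 1015.0, array([ 0.4946, -0.0396,  0.056 ]))
boss centre rel tcp: fwd 0.04664408201563666 left -8.83791156063709e-05 fwd tool [0.888 0.023 0.459] left tool [ 0.026 -1.     0.001]
```

View pics/w6.png

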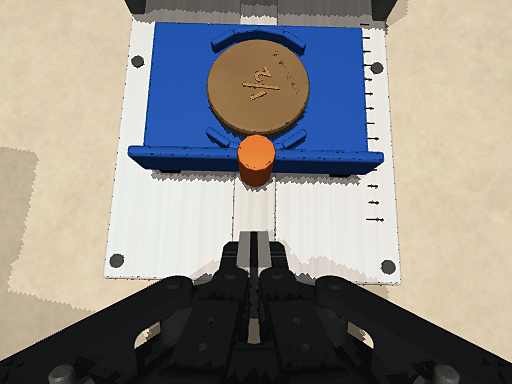

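The picture shows the fingers at (254,240) on the centre line behind the boss at (256,155), and the medallion at (258,87) between the arcs. Push now.

Request:
arm_command(
  targets=[
    [0,0.12,0.003,0.06,0],
    [0,0.2,0.005,0.1,0],
    [0,0.2,0.005,0.105,0],
    [0,0.2,0.005,0.105,0],
    [0,0.2,0.005,0.105,0],
    [0,0.2,0.005,0.105,0],
    [0,0.2,0.005,0.105,0],
    [0,0.2,0.005,0.105,0],
    [0,0.2,0.005,0.105,0],
    [0,0.2,0.005,0.105,0],
  ],
)

```text
clock: 24.67
tcp_pos: [0.5059, -0.0227, 0.0409]
eef_rot: [3.132, -0.477, 0.965]
contact_force: [-1.9, -3.9, 1.5]
finger_gap: 0.0001
finger_force: 2.5
```

```bash
cat > p.py <<'E'
from s import *
from h import *
rep();f=np.array([.592,.806,0]);n=np.array([-.806,.592,0]);p=s['tcp_pos'];F=np.array(s['contact_force'])
d=arm.snapshot('wrist');np.savez('wl.npz',**d)
for b in blobs(d,(4,150,90),(16,255,255),.056,100): print('orange',b[:2],b[3],'fwd',f@(b[3]-p),'left',n@(b[3]-p))
for b in blobs(d,(5,90,30),(25,255,190),.041,1500): print('bronze',b[:4])
H=np.array([.592,.093,0]);print('tcp dist to final tcp (home-.053-.0135)',f@(H-p)-.0665,'left off line',n@(p-H),'Ff',f@F,'Fn',n@F)
E
python3 p.py
```

```text
24.67 p [ 0.5059 -0.0227  0.0409] q [-0.509  0.286  2.019  0.632  0.882 -0.322] F [-1.9 -3.9  1.5]
tilt 27.3 az 54.1 y axis [ 0.82  -0.573  0.008]
orange (257.0, 209.1) [ 0.5182 -0.0078  0.056 ] fwd 0.019281383259658096 left -0.0010755816478690919
bronze (258.4, 133.7, 8496.5, array([0.5422, 0.0248, 0.041 ]))
tcp dist to final tcp (home-.053-.0135) 0.07771578325965808 left off line 0.000884781647869073 Ff -4.246132578968803 Fn -0.7784229861722605
```

Request:
arm_command(
  targets=[
    [0,0.2,0.005,0.102,0],
    [0,0.2,0.005,0.102,0],
    [0,0.2,0.005,0.102,0],
    [0,0.2,0.005,0.102,0],
    [0,0.2,0.005,0.102,0],
    [0,0.2,0.005,0.102,0],
    [0,0.2,0.005,0.102,0],
    [0,0.15,0.004,0.077,0],
    [0,0.1,0.003,0.05,0],
    [0,0,0,0,0],
  ],
)

```text
clock: 25.55
tcp_pos: [0.5385, 0.0227, 0.0412]
eef_rot: [3.133, -0.478, 0.966]
contact_force: [0.2, -0.8, 0.5]
finger_gap: 0.0
finger_force: 0.3
```

```bash
python3 p.py
```

```text
25.55 p [0.5385 0.0227 0.0412] q [-0.386  0.32   1.97   0.643  0.841 -0.213] F [ 0.2 -0.8  0.5]
tilt 27.4 az 54.2 y axis [ 0.82  -0.572  0.008]
orange (257.4, 208.0) [0.5512 0.0379 0.056 ] fwd 0.019740255858730384 left -0.0012031778189445144
tcp dist to final tcp (home-.053-.0135) 0.021804455858730337 left off line 0.0014687778189444774 Ff -0.4765139831367936 Fn -0.6204109682822238
```

Request:
arm_command(
  targets=[
    [0,0.05,0.001,0.026,0],
    [0,0.05,0.001,0.026,0],
    [0,0.05,0.001,0.026,0],
    [0,0.05,0.001,0.026,0],
    [0,0.05,0.001,0.026,0],
    [0,0.05,0.001,0.026,0],
    [0,0.05,0.001,0.026,0],
    [0,0.05,0.001,0.026,0],
    [0,0.05,0.001,0.026,0],
    [0,0.05,0.001,0.026,0],
  ],
)

```text
clock: 26.43
tcp_pos: [0.5483, 0.0355, 0.0411]
eef_rot: [3.132, -0.477, 0.965]
contact_force: [-1.6, -2.8, -0.4]
finger_gap: -0.0002
finger_force: 1.8
```

```bash
python3 p.py
```

```text
26.43 p [0.5483 0.0355 0.0411] q [-0.352  0.332  1.953  0.643  0.829 -0.18 ] F [-1.6 -2.8 -0.4]
tilt 27.3 az 54.1 y axis [ 0.82  -0.573  0.008]
orange (256.8, 219.7) [0.5579 0.0467 0.056 ] fwd 0.014674467284729334 left -0.0010815995791259442
tcp dist to final tcp (home-.053-.0135) 0.005679467284729345 left off line 0.0011565995791259645 Ff -3.2356228588774454 Fn -0.3605033904388626
```

Request:
arm_command(
  targets=[
    [0,0.03,0,0.016,0],
    [0,0.03,0,0.016,0],
    [0,0.03,0,0.016,0],
    [0,0.03,0,0.016,0],
    [0,0.03,0,0.016,0],
    [0,0,0,0,0],
    [0,0,0,0,0],
    [0,0,0,0,0],
    [0,0,0,0,0],
    [0,0,0,0,0],
  ],
)

```text
clock: 27.32
tcp_pos: [0.5513, 0.0396, 0.0412]
eef_rot: [3.132, -0.478, 0.965]
contact_force: [-1.9, -2.0, 0.5]
finger_gap: 0.0003
finger_force: 1.0
```

```bash
python3 p.py
```

```text
27.32 p [0.5513 0.0396 0.0412] q [-0.342  0.335  1.948  0.644  0.826 -0.17 ] F [-1.9 -2.   0.5]
tilt 27.4 az 54.1 y axis [ 0.82  -0.573  0.008]
tcp dist to final tcp (home-.053-.0135) 0.0006169033477792518 left off line 0.001238561248708729 Ff -2.723402752654031 Fn 0.32164210133819676
```

Request:
arm_command(
  targets=[
    [0,0.03,0,0.016,0],
    [0,0,0,0,0],
    [0,0.03,0,0.016,0],
    [0,0,0,0,0],
    [0,0.03,0,0.016,0],
    [0,0,0,0,0],
    [0,0,0,0,0],
    [0,0,0,0,0],
    [0,0,0,0,0],
    [0,0,0,0,0],
  ],
)

```text
clock: 28.2
tcp_pos: [0.553, 0.0421, 0.0411]
eef_rot: [3.132, -0.477, 0.965]
contact_force: [-1.8, -3.0, 0.7]
finger_gap: -0.0
finger_force: 1.5
```

Request:
arm_command(
  targets=[
    [0,0.03,0,0.016,0],
    [0,0,0,0,0],
    [0,0.03,0,0.016,0],
    [0,0,0,0,0],
    [0,0,0,0,0],
    [0,0,0,0,0],
    [0,0,0,0,0],
    [0,0,0,0,0],
    [0,0,0,0,0],
    [0,0,0,0,0],
  ],
)

```text
clock: 29.03
tcp_pos: [0.5541, 0.0437, 0.041]
eef_rot: [3.132, -0.477, 0.965]
contact_force: [-3.6, -3.1, 1.4]
finger_gap: -0.0001
finger_force: 2.5
```

Request:
arm_command(
  targets=[
    [0,0.03,0,0.016,0],
    [0,0,0,0,0],
    [0,0,0,0,0],
    [0,0.03,0,0.016,0],
    [0,0,0,0,0],
    [0,0,0,0,0],
    [0,0,0,0,0],
    [0,0,0,0,0],
    [0,0,0,0,0],
    [0,0,0,0,0],
  ],
)

```text
clock: 29.87
tcp_pos: [0.5546, 0.0443, 0.0409]
eef_rot: [3.132, -0.475, 0.966]
contact_force: [-8.0, -9.5, 5.7]
finger_gap: -0.0
finger_force: 6.3
```

```bash
python3 p.py; python3 - <<'E'
import numpy as np,cv2
d=np.load('wl.npz')['img'];cv2.imwrite('pics/w7.png',d[:,:,::-1])
E
```

```text
29.87 p [0.5546 0.0443 0.0409] q [-0.329  0.34   1.941  0.641  0.821 -0.157] F [-8.  -9.5  5.7]
tilt 27.2 az 54.1 y axis [ 0.82  -0.572  0.009]
tcp dist to final tcp (home-.053-.0135) -0.005123780962111808 left off line 0.0013187998844787082 Ff -12.350080796419428 Fn 0.8461771066997559
```

View pics/w7.png

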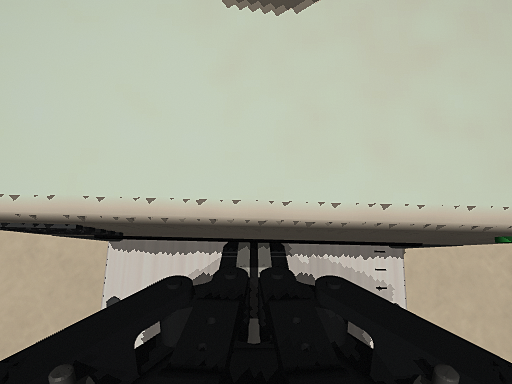

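The force rose sharply (4.7 to 12.4 N over about 0.8 mm) with the fingers bearing on the boss. The boss works out within 2 mm of its home place. The picture shows the fingers at (254,245) going under the hood edge at row 240, with the slide out of sight. One light last press, then back off.

Request:
arm_command(
  targets=[
    [0,0.015,0,0.008,0],
    [0,0,0,0,0],
    [0,0,0,0,0],
    [0,0,0,0,0],
    [0,0,0,0,0],
    [0,0,0,0,0],
    [0,0,0,0,0],
    [0,0,0,0,0],
    [0,0,0,0,0],
    [0,0,0,0,0],
  ],
)

```text
clock: 30.75
tcp_pos: [0.5547, 0.0444, 0.0408]
eef_rot: [3.132, -0.475, 0.966]
contact_force: [-10.6, -10.8, 7.1]
finger_gap: 0.0002
finger_force: 7.4
```

Request:
arm_command(
  targets=[
    [0,-0.3,0,-0.155,0],
    [0,-0.5,-0.01,-0.26,0],
    [0,-0.6,-0.01,-0.31,0],
    [0,-0.6,-0.01,-0.31,0],
    [0,-0.6,-0.01,-0.31,0],
    [0,-0.2,0,-0.8,0],
    [0,0,0,-1,0],
    [0,0,0,-1,0],
    [0,0,0,-1,0],
    [0,0,0,0,0],
  ],
)

```text
clock: 31.58
tcp_pos: [0.4737, -0.0755, 0.1449]
eef_rot: [3.12, -0.479, 0.968]
contact_force: [1.2, -0.5, 1.0]
finger_gap: -0.0001
finger_force: 0.0
```

```bash
python3 - <<'E'
from s import *
from h import *
rep();f=np.array([.592,.806,0]);n=np.array([-.806,.592,0])
d=arm.snapshot('wrist');H=np.array([.592,.093,0])
for b in blobs(d,(4,150,60),(16,255,255),.045,30): print('orange',b[:4],'fwd from home_mark',f@(b[3]-H),n@(b[3]-H))
for b in blobs(d,(105,120,30),(125,255,255),.048,100): print('blue',b[:4])
# bystanders before/after in top and side views
for nm in('top','side'):
    t=arm.snapshot(nm);o=np.load(nm+'0.npz')
    for lab,lo,hi in(('red',(0,170,100),(4,255,255)),):
        for z in(o,t): print(nm,lab,[b[:3] for b in blobs(z,lo,hi,.01,40)])
    if nm=='top':
        print('changed px', {k:int((abs(t['img'][a:b,c:e].astype(int)-o['img'][a:b,c:e]).max(2)>60).sum()) for k,(a,b,c,e) in dict(jar=(245,270,200,225),marker=(225,240,148,195),bottle=(110,140,325,350),calip=(65,130,245,275)).items()})
E
```

```text
31.58 p [ 0.4737 -0.0755  0.1449] q [-0.654  0.058  2.004  0.532  1.141 -0.287] F [ 1.2 -0.5  1. ]
tilt 27.4 az 52.8 y axis [ 0.818 -0.575  0.019]
blue (288.2, 72.1, 791.0, array([0.5886, 0.0329, 0.048 ]))
blue (210.5, 69.8, 816.5, array([0.5346, 0.0724, 0.048 ]))
top red [(354.5, 252.6, 241.5), (351.8, 182.7, 227.5)]
top red [(351.7, 182.7, 226.5)]
changed px {'jar': 0, 'marker': 0, 'bottle': 4, 'calip': 0}
side red [(131.7, 235.3, 75.5), (150.3, 186.8, 303.0), (180.5, 122.5, 237.0)]
side red [(131.2, 235.2, 72.0), (150.3, 186.8, 302.0), (179.0, 120.9, 162.5)]
```

```bash
python3 -c "
from bench import arm
print(arm.close_job())"
```

```text
the job is handed in; nothing more can be done
None
```

The job is handed in at about 32 s. The medallion was seen flat on the pad between the arcs, and the slide was pushed at the boss until its stop was felt at about 15 N. I could not see under the hood to confirm the medallion at the end, and a brief wrist reading of about 23 N came up while I tilted the tool, cause unknown.

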